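Show the stock in the tall lever box

TASK

Show what is in the taller of the two wooden lever boxes: with shut fingertips press the pad of its front lever all the way down, so that the lid stands fully open, and keep it there for two full seconds. Then ease the lever slowly back up with the fingertips still on it, so that the lid comes down gently without slamming, until it lies shut, and move clear. Work the lid by the lever alone, never by touching the lid itself; leave the lower box shut, and do not move or lift any of the things that lie about.

Things in the scene. Friction and masses are not known exactly. Their poses are not given: they have to be found in the camera images.
- tall_box: the taller of the two wooden lever boxes, fixed to the table, 130 deep (x) x 150 wide (y) x 150 mm high with its lid shut; origin at the centre of its underside; its front, with the lever, faces its own -x; z up
- tall_pad_top (a point): centre of the upper face, where to press, of the black ribbed pad (36 x 50 x 9 mm) on the taller box's lever, 105 mm in front of the box's front, on its middle line. 89 mm above the table with the lid shut, 35 mm with the lever fully down; it moves almost straight down (under 7 mm sideways). The pad slopes 0.21 rad up toward its outer end at first, as much down when fully pressed
- tall_lever (a joint): angle of the taller box's lever, rad: 0 up (lid shut), 0.42 fully pressed (firm stop). A steel bar 14 mm wide out of a slot in the front, turning about a level axis inside the base, 50 mm above the table, 130 mm from the pad. Pressing takes about 1.5 to 6 N before the stop; the lid's weight pushes the lever back up, so it follows a finger that rises
- tall_lid (a joint): angle of the taller box's lid, rad: 0 shut, 0.92 fully open; linked to the lever, it turns 2.2 times as far. Hinged on the rear rim. Let go, it falls shut in about half a second and slams; to come down gently it should take a second or more (the pad then rises at 50 mm/s or less)
- tall_lid_edge (a point): middle of the front edge of the taller box's wooden lid panel (134 x 156 x 8 mm, lying on the box, hinged on its rear rim); not to be touched
- low_box: the lower of the two wooden lever boxes, fixed to the table, 130 deep (x) x 150 wide (y) x 105 mm high with its lid shut; origin at the centre of its underside; its front, with the lever, faces its own -x; z up
- low_lid (a joint): angle of the lower box's lid, rad: 0 shut; to be left shut
- low_pad_top (a point): centre of the upper face of the lower box's like pad, same size and height; not to be pressed
- eraser: loose eraser, 22 x 46 x 13 mm, to be left alone; origin at the centre of its underside
- tube: loose small paint tube, 28 x 92 x 24 mm, to be left alone; origin at the centre of its underside
- pencil: loose dark pencil, 135 mm long (y), 8 mm thick, to be left alone; origin at the centre of its underside
- cork_block: loose cork block with a pale top, 33 x 46 x 42 mm, to be left alone; origin at the centre of its underside
- tape: loose roll of masking tape, 104 mm across, 25 mm high, lying flat, to be left alone; origin at the centre of its underside

How it is judged (in metres and radians):
On the way, in this order (a step that is already met when the one before it is completed fails the run):
1. the fingers press the taller box's lever so that its lid stands fully open (over 0.8 rad), for two seconds (1.8 s are counted) (value of joint tall_lid above 0.8 rad and contact force between the fingers and tall_lever above 0.3 N), for 1.8 s.
2. the lid is more than half way down and the fingers still bear on the pad (value of joint tall_lid between 0.05 and 0.4 rad and contact force between the fingers and tall_lever above 0.2 N), for 0.06 s.
At the end, for the whole second after the job is handed in: the taller box's lid is shut (under 0.04 rad) and at rest, the lower box's lid is shut (under 0.04 rad), and the loose things lie within 20 mm of where they were (value of joint each of tall_lid, low_lid below 0.04 rad and velocity of joint tall_lid between -0.05 and 0.05 rad/s and distance of each of eraser, tube, pencil, cork_block, tape from where it was at the start of the episode below 0.02 m); the robot touches nothing.
It fails at once if the taller box's lid falls faster than 1.6 rad/s (it slams) (velocity of joint tall_lid below -1.6 rad/s).
It fails at once if the robot touches the taller box's lid (contact force between any of the fingers, the arm and tall_lid above 1 N).
It fails at once if the lower box's lid is raised (over 0.15 rad) (value of joint low_lid above 0.15 rad).
It fails at once if a loose thing is moved or lifted by more than 20 mm (distance of any of eraser, tube, pencil, cork_block, tape from where it was at the start of the episode above 0.02 m).
It also fails if it takes over 43 s, if anything falls off the work surface, if the arm or the gripper's body presses on something with over 40 N, if the wrist force passes 120 N, or if a joint passes its speed limit or range.

ROBOT

A 6-joint arm with a two-finger parallel gripper is mounted at the origin on a cart in front of the work surface, level with it; the furniture and walls round the work are solid. World frame = base frame: x ahead of the robot, y to its left, z up, the work surface at z = 0. Lengths are in m, angles in degrees, forces in N, time in s.
With the tool pointing down it reaches from about 0.4 to 0.825 m from the base axis. Payload 7 kg.
Tool frame: the origin (TCP) lies between the finger pads; the fingertips stand 22 mm ahead of it and the grasp point (between the pads) lies 3 mm ahead of it; z points along the fingers, y is the direction in which the jaws open and shut (so a half turn about z gives the same grasp; the last joint's range is limited). The gripper opens to 88 mm and grips with 3 to 60 N. Pads are 19 mm wide; open, the fingers measure 130 mm over their backs; the gripper's body (78 mm by 193 mm) begins 47 mm behind the grasp point.
Start: joints at [86.064, 20.546, 0.682, 0, -70.136, -16.507], TCP at [0.236, 0.632, 0.249] pointing down, gripper open.
Joint ranges: [-176.03, 176.03], [-82.01, 121.73], [-58.28, 71.71], [-173.87, 95.51], [-174.79, -0.11], [-173.66, 173.66]. Speed limits (degrees/s): [136.94, 136.94, 172.46, 180, 180, 180].

INTERFACE

Orientations are given as a 3x3 rotation matrix whose columns are the frame's x, y, z axes.
In Python, from rig import * gives the robot as it stands.
- The arm moves only by the shell command python3 -m creep 'ROWS'. ROWS is JSON, a list of rows, each a list of 3 entries, a list of its own where there are three numbers: the shift along the world's x, y, z in cm, then the turn about the world's z in rad, then the opening, from 0 (shut) to 1 (fully open). In form: [[[dx, dy, dz], spin, grip], ...]. A call has 1 to 8 rows; each row is the pose to reach, as a shift and turn from the pose commanded when the call began; what a row does not reach only later rows make up. A row lasts 1/10 s, in which the tool goes at most 50 mm and 8.59 degrees, less where a joint would pass 70% of its speed; a pose out of reach is approached as far as the arm can. A call with a gripper value outside its range is refused whole. The fingers move at their own pace and stop on an object; the grip force is fixed at half the most. Time passes only in rows, so rows that repeat a pose let the fingers close. It gives the time, the measured TCP pose, the force and the opening at its end, in the units of the state.
- get_state(): the state, without advancing time (a new reading comes with each control period).
- grab_frame(name): name is "side" or "top" or "wrist"; returns the picture (400x640x3 uint8, blue, green, red); there is no depth.
- get_calibration(name): a dict with "fx", "fy", "cx", "cy" (pixels), "world_to_cam" (4x4, takes a point from world to camera coordinates). Camera axes: x right, y down, z forward; pixel columns grow to the right and rows downward; lengths in m; the calibration is good to about 2 mm. A picture is of the moment at which its call begins: read the wrist's pose just before it. get_calibration takes no time and is no camera call; for the wrist camera it gives the pose at the moment of the call.
- hand_in(): hands the job in, once; it reports no verdict.
The state is a dict: "clock": time; "joint_pos": joint angles; "qvel": joint speeds; "tau": joint torques, N m; "tool_pos": TCP position; "tool_rot": TCP orientation; "force": force on the tool from outside, world axes, zero at the start; "torque": the same for the moment, N m; "finger_gap": finger opening in m.
Only numpy, scipy, OpenCV 4.12 (cv2) and the standard library are available. Lean on these libraries where they do the work, as an engineer would, in place of code of your own. Each camera call takes 0.05 s, during which the arm holds its last target.

## Working session

There is one attempt and no reset: what is moved stays moved. The work goes in short steps, Python scripts to look and compute and a shell command to move; the robot and the scene stay as the last step left them, time stands still between calls to the robot, and variables do not carry over. Pictures are saved under pics/ and viewed, and the job is handed in when it is done.

```bash
mkdir -p pics; ls; python3 - <<'E'
from rig import *
import cv2
s=get_state();print(s)
for n in("side","top","wrist"):
    cv2.imwrite(f"pics/{n}0.png",grab_frame(n)); print(n,get_calibration(n))
E
```

```text
pics
{'clock': 0.0, 'joint_pos': array([ 8.60637636e+01,  2.05919854e+01,  6.32924449e-01, -2.19429417e-02,
       -7.01336713e+01, -1.65076331e+01]), 'qvel': array([-0.10388728,  0.03152943,  0.00289474, -0.05125481, -0.05821703,
       -0.05121883]), 'tau': array([ 3.24154826e-04, -5.82714415e+01,  2.93053883e+01,  6.99757263e+00,
        7.02723657e-03, -1.67411736e-04]), 'tool_pos': array([0.23561606, 0.63205936, 0.24760424]), 'tool_rot': array([[ 9.36969283e-01, -3.49411421e-01, -4.70436335e-04],
       [-3.49411719e-01, -9.36967941e-01, -1.58991535e-03],
       [ 1.14750818e-04,  1.65407782e-03, -9.99998625e-01]]), 'force': array([-0.1485453 , -0.3700708 ,  0.67831703]), 'torque': array([-0.03460953,  0.01254247, -0.06038794]), 'finger_gap': 0.08770165917786696}
side {'fx': 428.410493174359, 'fy': 428.410493174359, 'cx': 323.27699784283453, 'cy': 195.64218311158993, 'world_to_cam': array([[ 9.99982269e-01, -2.30095554e-03, -5.49253861e-03,
        -5.81715147e-01],
       [-5.95501038e-03, -3.84040990e-01, -9.23296841e-01,
         6.62211851e-02],
       [ 1.51050135e-05,  9.2
[... 375 characters left out ...]
  2.24325789e-03, -1.29313525e-01,
         5.79476959e-01],
       [ 1.29330307e-01,  1.07693777e-02, -9.91543086e-01,
         9.58564546e-01],
       [ 0.00000000e+00,  0.00000000e+00,  0.00000000e+00,
         1.00000000e+00]])}
wrist {'fx': 309.81202324106715, 'fy': 309.81202324106715, 'cx': 321.6610481565227, 'cy': 206.11202321401456, 'world_to_cam': array([[-3.49603456e-01, -9.36897300e-01,  9.34411749e-04,
         6.74082762e-01],
       [-8.95397554e-01,  3.34411030e-01,  2.93994017e-01,
        -3.67161955e-02],
       [-2.75754679e-01,  1.01944655e-01, -9.55806803e-01,
         3.91640710e-01],
       [ 0.00000000e+00,  0.00000000e+00,  0.00000000e+00,
         1.00000000e+00]])}
```

View pics/side0.png

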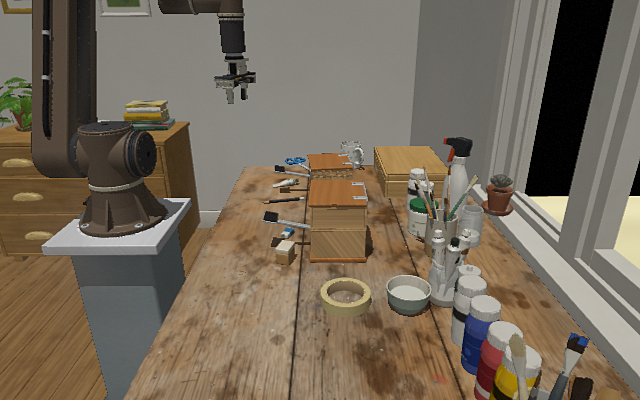

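View pics/top0.png

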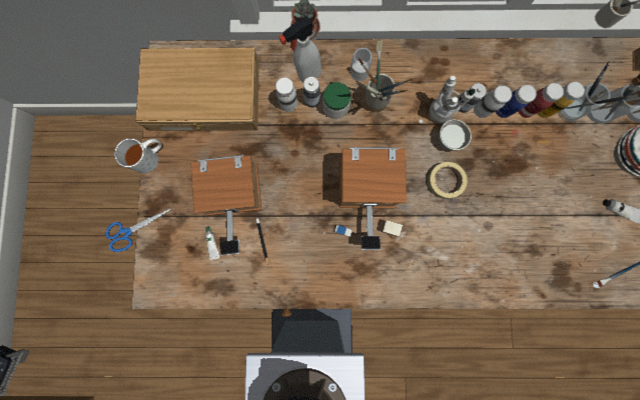

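View pics/wrist0.png

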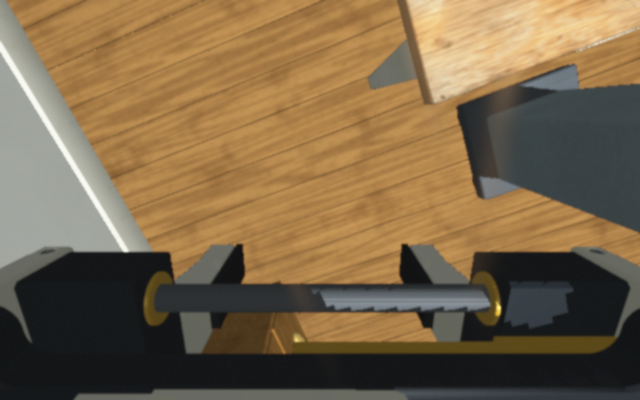

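The side view shows the near box at about (338,220) and a farther box at (330,165). In the top view they are at (374,176) and (225,185), with black pads near (371,242) and (229,247). Next I'll measure the pads and box heights.

```bash
cat > h.py <<'E'
import numpy as np,cv2
from rig import *
def ray(n,u,v):
    c=get_calibration(n);T=c["world_to_cam"];R=T[:3,:3];o=-R.T@T[:3,3]
    d=R.T@np.array([(u-c["cx"])/c["fx"],(v-c["cy"])/c["fy"],1]);return o,d/np.linalg.norm(d)
def plane(n,u,v,z):
    o,d=ray(n,u,v);return o+d*(z-o[2])/d[2]
def tri(a,b):
    (o1,d1),(o2,d2)=ray(*a),ray(*b)
    A=np.c_[d1,-d2];t=np.linalg.lstsq(A,o2-o1,rcond=None)[0]
    p,q=o1+t[0]*d1,o2+t[1]*d2;return (p+q)/2,np.linalg.norm(p-q)
def proj(n,p):
    c=get_calibration(n);q=c["world_to_cam"]@np.r_[p,1];return c["fx"]*q[0]/q[2]+c["cx"],c["fy"]*q[1]/q[2]+c["cy"]
E
python3 - <<'E'
from h import *
t=cv2.imread("pics/top0.png");s=cv2.imread("pics/side0.png")
a=cv2.resize(t[140:270,180:280],None,fx=4,fy=4,interpolation=cv2.INTER_CUBIC)
b=cv2.resize(t[140:270,320:420],None,fx=4,fy=4,interpolation=cv2.INTER_CUBIC)
cv2.imwrite("pics/topz.png",np.hstack([a,b]))
cv2.imwrite("pics/sidez.png",cv2.resize(s[140:280,250:400],None,fx=4,fy=4,interpolation=cv2.INTER_CUBIC))
m=(t.max(2)<45).astype(np.uint8)
n,l,st,ce=cv2.connectedComponentsWithStats(m)
for i in range(1,n):
    if st[i,4]>60 and 210<ce[i,1]<270:
        x=cv2.minAreaRect(np.argwhere(l==i)[:,::-1].astype(np.float32));print(st[i],ce[i],x,plane("top",*x[0],.089))
m=(s.max(2)<45).astype(np.uint8)
n,l,st,ce=cv2.connectedComponentsWithStats(m)
for i in range(1,n):
    if st[i,4]>15 and 250<ce[i,0]<310 and ce[i,1]>140: print(st[i],ce[i])
E
```

```text
[361 236  19  12 197] [369.90862944 241.9035533 ] ((370.0, 241.5), (11.0, 18.0), 90.0) [ 0.45343159 -0.17138295  0.089     ]
[220 241  18  13 201] [228.6119403  246.61691542] ((228.5, 247.0), (12.0, 17.0), 90.0) [0.4397421  0.19152485 0.089     ]
[275 166   9   6  44] [279.  168.5]
[269 198  31   5  57] [284.68421053 200.28070175]
[264 212  13  10 110] [270.26363636 216.60909091]
```

View pics/topz.png

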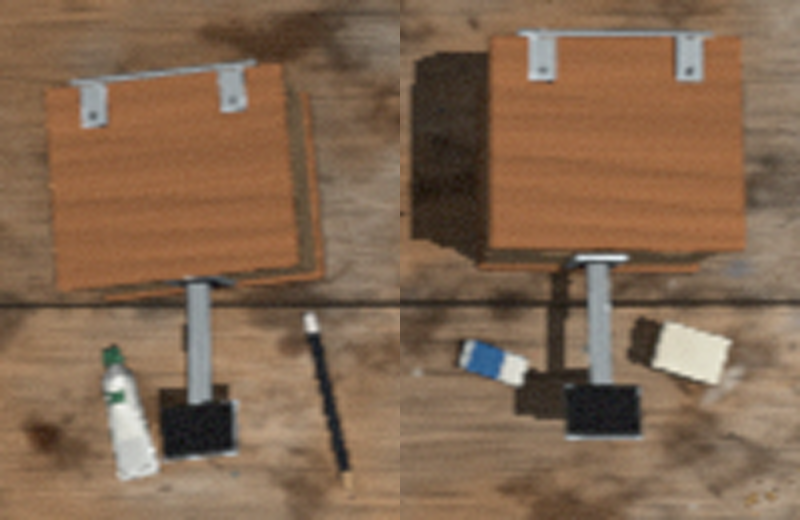

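View pics/sidez.png

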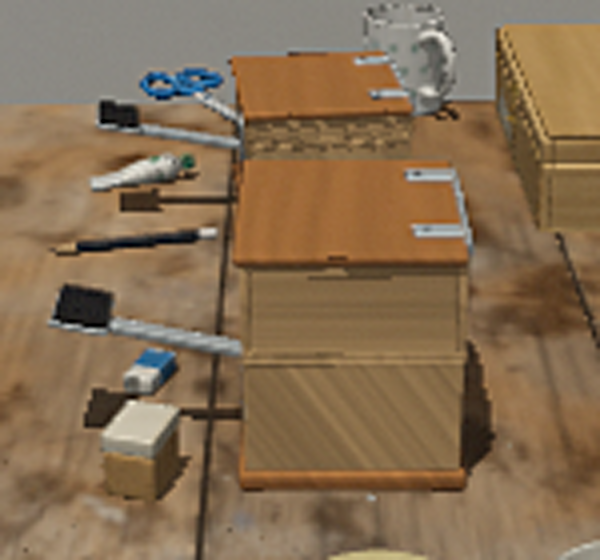

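```bash
python3 - <<'E'
from h import *
print("lid near front corner",tri(("side",250+240/4,140+263/4),("top",320+345/4,140+247/4)))
print("far box front near corner",tri(("side",250+243/4,140+117/4),("top",180+298/4,140+266/4)))
print("pad",tri(("side",270.3,216.6),("top",370,241.8)))
L=lambda u,v,z:plane("top",320+(u-400)/4,140+v/4,z)
fl,fr,bl,br=[L(*p,.15) for p in((488,250),(745,247),(490,37),(742,37))]
print(fl,fr,bl,br)
print("bar",L(598,270,.06),L(600,375,.085))
print("pad corners",L(566,440,.083),L(640,438,.083),L(566,384,.093),L(640,384,.093))
for n,p,z in(("cork",(692,352),.042),("eraser",(495,362),.013)):print(n,L(*p,z))
E
```

```text
lid near front corner (array([ 0.55054442, -0.25322963,  0.14868694]), np.float64(0.003171058550463805))
far box front near corner (array([0.54309383, 0.12397844, 0.10515141]), np.float64(0.0013450703578270005))
pad (array([ 0.45155047, -0.17215054,  0.08417986]), np.float64(0.0022788057319889513))
[ 0.54729512 -0.0972675   0.15      ] [ 0.54880636 -0.25300731  0.15      ] [ 0.67995581 -0.09975381  0.15      ] [ 0.67937855 -0.25537401  0.15      ]
bar [ 0.54364993 -0.17560776  0.06      ] [ 0.47326902 -0.17229308  0.085     ]
pad corners [ 0.43179775 -0.14993822  0.083     ] [ 0.43303909 -0.19742871  0.083     ] [ 0.46738062 -0.14943912  0.093     ] [ 0.46733199 -0.19662925  0.093     ]
cork [ 0.4896827  -0.24027607  0.042     ]
eraser [ 0.48407757 -0.10904949  0.013     ]
```

The near, right-hand box at y≈-0.175 is the taller one: its lid edge triangulates to 0.149 m, against 0.105 m for the other. Its pad is at about (0.448, -0.173). I'll swing round by way of (0.47, 0.33), shutting the fingers and turning the camera side away from the lid.

```bash
python3 -m creep '[[[3,-4,0],-0.12,0],[[6,-8,0],-0.24,0],[[9,-12,0],-0.36,0],[[12,-16,0],-0.48,0],[[15,-20,0],-0.6,0],[[18,-24,0],-0.72,0],[[21,-28,0],-0.84,0],[[23,-30,0],-0.95,0]]'
python3 -c "
from rig import *
s=get_state();print(s['tool_pos'],s['tool_rot'],s['joint_pos'],s['finger_gap'],s['clock'])"
```

```text
clock: 0.95
tool_pos: [0.4668, 0.3294, 0.2487]
tool_rot: [[0.255, -0.967, -0.0], [-0.967, -0.255, -0.0], [0.0, 0.0, -1.0]]
force: [1.0, 0.6, 0.7]
finger_gap: 0.0291
[0.46684555 0.32940405 0.24872242] [[ 2.54670598e-01 -9.67027851e-01 -1.49504324e-04]
 [-9.67027847e-01 -2.54670563e-01 -2.16992409e-04]
 [ 1.71763352e-04  1.99836431e-04 -9.99999965e-01]] [ 5.48212569e+01  1.08423582e+01 -1.26627055e+01  1.75985213e-04
 -6.65100334e+01 -4.00672604e+01] 0.029086631939217237 0.95
```

```bash
python3 -m creep '[[[0,-4,0],-0.12,0],[[0,-8,0],-0.24,0],[[0,-12,0],-0.36,0],[[0,-16,0],-0.48,0],[[0,-20,0],-0.6,0],[[0,-24,0],-0.72,0],[[0,-28,0],-0.84,0],[[0,-30,0],-0.95,0]]'
python3 -m creep '[[[0,-3,0],-0.11,0],[[0,-6,0],-0.22,0],[[0,-9,0],-0.33,0],[[-1,-12,0],-0.44,0],[[-1,-15,0],-0.55,0],[[-1,-18,0],-0.66,0],[[-1.5,-20,0],-0.77,0],[[-1.8,-20.2,0],-0.88,0]]'
python3 -m creep '[[[0,0,-1],0,0],[[0,0,-3],0,0],[[0,0,-5],0,0],[[0,0,-7],0,0],[[0,0,-8],0,0],[[0,0,-9],0,0],[[0,0,-9.5],0,0],[[0,0,-9.5],0,0]]'
python3 - <<'E'
from h import *
for n in("side","top"):
    im=grab_frame(n)
    im=im[120:280,230:400] if n=="side" else im[140:300,300:440]
    cv2.imwrite(f"pics/{n}1.png",cv2.resize(im,None,fx=3.5,fy=3.5,interpolation=cv2.INTER_CUBIC))
s=get_state();print(s['joint_pos'],s['tool_pos'],s['clock'])
E
```

```text
clock: 1.75
tool_pos: [0.465, 0.03, 0.2485]
tool_rot: [[-0.638, -0.77, -0.0], [-0.77, 0.638, -0.0], [0.0, 0.0, -1.0]]
force: [0.4, 0.1, 0.4]
finger_gap: 0.0005
clock: 2.55
tool_pos: [0.4471, -0.1713, 0.2482]
tool_rot: [[-1.0, 0.002, -0.001], [0.002, 1.0, -0.0], [0.001, -0.0, -1.0]]
force: [0.3, 0.3, 0.6]
finger_gap: 0.0002
clock: 3.35
tool_pos: [0.4477, -0.1694, 0.1531]
tool_rot: [[-1.0, -0.006, -0.001], [-0.006, 1.0, 0.0], [0.001, 0.0, -1.0]]
force: [0.0, 0.6, -0.0]
finger_gap: 0.0004
[ 2.88302121e+00  7.04231378e+00 -3.10193691e+01  1.21399513e-02
 -5.18971969e+01 -9.25833171e+01] [ 0.44814668 -0.16953351  0.15403876] 3.45
```

View pics/side1.png

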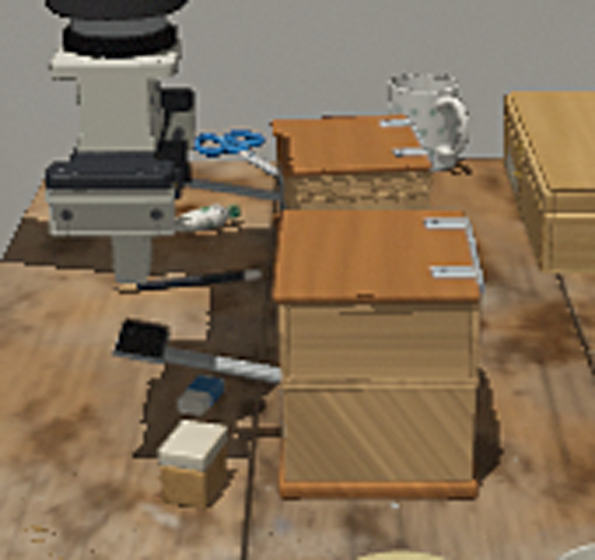

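View pics/top1.png

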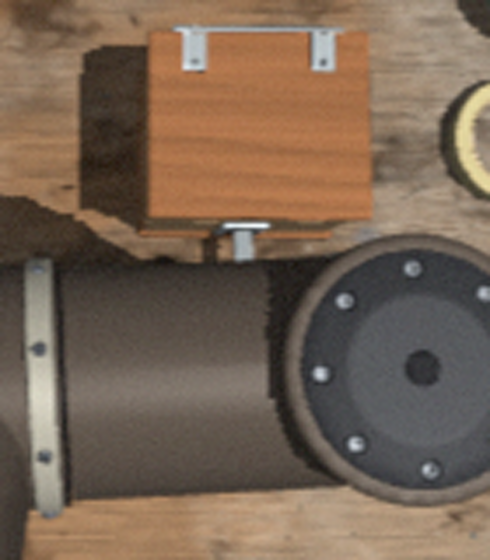

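```bash
python3 - <<'E'
from h import *
print(ray("wrist",320,200)[0])
o,d=ray("side",230+190/3.5,120+100/3.5);print(o+d*((-.17-o[1])/d[1]))
o,d=ray("side",230+190/3.5,120+185/3.5);print(o+d*((-.17-o[1])/d[1]))
for p in((.448,-.1715,.13),(.448,-.1715,.092)):
    u,v=proj("side",p);print((u-230)*3.5,(v-120)*3.5)
E
```

```text
[ 0.36792912 -0.1703839   0.29062456]
[ 0.4919436 -0.17       0.2579895]
[ 0.48952018 -0.17        0.19807342]
134.2256822575527 278.2115995797886
137.16746820638207 327.6528341981703
```

Tip and pad line up, and both camera and bracket are clear of the lid edge. I'll make a slow descent onto the pad.

```bash
python3 -m creep '[[[0.2,-0.2,-1],0,0],[[0.2,-0.2,-2],0,0],[[0.2,-0.2,-2.8],0,0],[[0.2,-0.2,-3.4],0,0],[[0.2,-0.2,-3.8],0,0],[[0.2,-0.2,-4.2],0,0],[[0.2,-0.2,-4.6],0,0],[[0.2,-0.2,-5.0],0,0]]'
python3 -m creep '[[[0,0,-0.3],0,0],[[0,0,-0.6],0,0],[[0,0,-0.9],0,0],[[0,0,-1.2],0,0],[[0,0,-1.5],0,0],[[0,0,-1.8],0,0],[[0,0,-2.1],0,0],[[0,0,-2.4],0,0]]'
```

```text
clock: 4.25
tool_pos: [0.4497, -0.1716, 0.1035]
tool_rot: [[-1.0, -0.005, 0.0], [-0.005, 1.0, -0.0], [-0.0, -0.0, -1.0]]
force: [-0.8, 0.1, 3.9]
finger_gap: 0.0002
clock: 5.05
tool_pos: [0.4497, -0.1715, 0.0793]
tool_rot: [[-1.0, -0.005, -0.0], [-0.005, 1.0, 0.0], [0.0, 0.0, -1.0]]
force: [-2.1, 0.4, 3.7]
finger_gap: 0.0003
```

```bash
python3 -m creep '[[[0,0,-0.3],0,0],[[0,0,-0.6],0,0],[[0,0,-0.9],0,0],[[0,0,-1.2],0,0],[[0,0,-1.5],0,0],[[0,0,-1.7],0,0],[[0,0,-1.9],0,0],[[0,0,-2.0],0,0]]'
python3 - <<'E'
from h import *
im=grab_frame("side")[80:280,230:400]
cv2.imwrite("pics/side2.png",cv2.resize(im,None,fx=3,fy=3,interpolation=cv2.INTER_CUBIC))
s=get_state();print(s['force'],s['tool_pos'])
E
```

```text
clock: 5.85
tool_pos: [0.4503, -0.1715, 0.0595]
tool_rot: [[-1.0, -0.005, 0.001], [-0.005, 1.0, -0.0], [-0.001, -0.0, -1.0]]
force: [0.2, 0.1, 2.7]
finger_gap: 0.0008
[ 0.48104366 -0.36705067  0.53515825] [ 0.45020216 -0.17149237  0.059425  ]
```

View pics/side2.png

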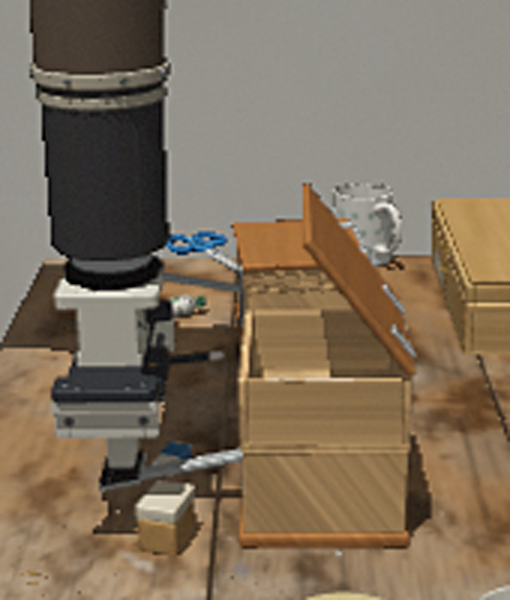

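The lid is standing open, with its edge at about (305,185), and the tip rests on the pad at (122,470). I'll press the last 3 mm against the stop and hold.

```bash
python3 -m creep '[[[0,0,-0.1],0,0],[[0,0,-0.2],0,0],[[0,0,-0.3],0,0],[[0,0,-0.3],0,0],[[0,0,-0.3],0,0],[[0,0,-0.3],0,0],[[0,0,-0.3],0,0],[[0,0,-0.3],0,0]]'
```

```text
clock: 6.7
tool_pos: [0.4505, -0.1716, 0.0584]
tool_rot: [[-1.0, -0.006, 0.002], [-0.006, 1.0, -0.0], [-0.002, -0.0, -1.0]]
force: [-6.5, 3.3, 23.6]
finger_gap: 0.0005
```

```bash
for i in 1; do python3 -m creep '[[[0,0,0],0,0],[[0,0,0],0,0],[[0,0,0],0,0],[[0,0,0],0,0],[[0,0,0],0,0],[[0,0,0],0,0],[[0,0,0],0,0],[[0,0,0],0,0]]'; done
python3 -m creep '[[[0,0,0],0,0],[[0,0,0],0,0],[[0,0,0],0,0],[[0,0,0],0,0],[[0,0,0],0,0],[[0,0,0],0,0],[[0,0,0],0,0],[[0,0,0],0,0]]'
python3 -m creep '[[[0,0,0],0,0],[[0,0,0],0,0],[[0,0,0],0,0],[[0,0,0],0,0],[[0,0,0],0,0],[[0,0,0],0,0],[[0,0,0],0,0],[[0,0,0],0,0]]'
```

```text
clock: 7.5
tool_pos: [0.4505, -0.1716, 0.0584]
tool_rot: [[-1.0, -0.006, 0.002], [-0.006, 1.0, -0.0], [-0.002, -0.0, -1.0]]
force: [-5.6, 3.2, 22.5]
finger_gap: 0.0002
clock: 8.3
tool_pos: [0.4505, -0.1716, 0.0584]
tool_rot: [[-1.0, -0.006, 0.002], [-0.006, 1.0, -0.0], [-0.002, -0.0, -1.0]]
force: [-6.3, 2.5, 23.2]
finger_gap: 0.0001
clock: 9.1
tool_pos: [0.4505, -0.1716, 0.0584]
tool_rot: [[-1.0, -0.006, 0.002], [-0.006, 1.0, -0.0], [-0.002, -0.0, -1.0]]
force: [-5.7, 3.1, 23.0]
finger_gap: 0.0002
```

```bash
python3 -m creep '[[[0,0,0.1],0,0],[[0,0,0.3],0,0],[[0,0,0.5],0,0],[[0,0,0.7],0,0],[[0,0,0.9],0,0],[[0,0,1.1],0,0],[[0,0,1.3],0,0],[[0,0,1.5],0,0]]'
python3 -m creep '[[[0,0,0.2],0,0],[[0,0,0.4],0,0],[[0,0,0.6],0,0],[[0,0,0.8],0,0],[[0,0,1.0],0,0],[[0,0,1.2],0,0],[[0,0,1.4],0,0],[[0,0,1.6],0,0]]'
```

```text
clock: 9.9
tool_pos: [0.4496, -0.1715, 0.0716]
tool_rot: [[-1.0, -0.005, -0.0], [-0.005, 1.0, 0.0], [0.0, 0.0, -1.0]]
force: [-0.0, 1.4, 2.4]
finger_gap: 0.0003
clock: 10.7
tool_pos: [0.4504, -0.1716, 0.0879]
tool_rot: [[-1.0, -0.005, 0.001], [-0.005, 1.0, -0.0], [-0.001, -0.0, -1.0]]
force: [1.5, 1.3, 2.3]
finger_gap: 0.0008
```

```bash
python3 -m creep '[[[0,0,0.1],0,0],[[0,0,0.3],0,0],[[0,0,0.5],0,0],[[0,0,0.7],0,0],[[0,0,0.9],0,0],[[0,0,1.1],0,0],[[0,0,1.3],0,0],[[0,0,1.5],0,0]]'
python3 -m creep '[[[0,0,0.1],0,0],[[0,0,0.2],0,0],[[0,0,0.3],0,0],[[0,0,0.4],0,0],[[0,0,0.5],0,0],[[0,0,0.6],0,0],[[0,0,0.8],0,0],[[0,0,1.0],0,0]]'
python3 -m creep '[[[0,0,0.5],0,0],[[0,0,1.5],0,0],[[0,0,3],0,0],[[0,0,5],0,0],[[0,0,7],0,0],[[0,0,9],0,0],[[-1,0,11],0,0],[[-1,0,12],0,0]]'
python3 - <<'E'
from h import *
im=grab_frame("side");cv2.imwrite("pics/side3f.png",im)
cv2.imwrite("pics/side3.png",cv2.resize(im[80:280,230:400],None,fx=3,fy=3,interpolation=cv2.INTER_CUBIC))
cv2.imwrite("pics/top3.png",grab_frame("top"))
print(cv2.absdiff(cv2.imread("pics/side0.png"),im)[180:290,245:400].max(2).__gt__(40).sum())
s=get_state();print(s['force'],s['tool_pos'],s['clock'])
E
```

```text
clock: 11.5
tool_pos: [0.4499, -0.1715, 0.1028]
tool_rot: [[-1.0, -0.005, 0.0], [-0.005, 1.0, -0.0], [-0.0, -0.0, -1.0]]
force: [2.0, -0.9, 1.8]
finger_gap: 0.0005
clock: 12.3
tool_pos: [0.4497, -0.1716, 0.1127]
tool_rot: [[-1.0, -0.005, -0.0], [-0.005, 1.0, 0.0], [0.0, 0.0, -1.0]]
force: [2.3, -0.6, 2.5]
finger_gap: 0.0008
clock: 13.1
tool_pos: [0.4391, -0.1716, 0.2346]
tool_rot: [[-1.0, -0.005, 0.002], [-0.005, 1.0, 0.0], [-0.002, 0.0, -1.0]]
force: [0.9, -0.1, 0.0]
finger_gap: 0.001
1668
[0.76671166 0.06094692 0.26406524] [ 0.44027483 -0.17161996  0.23412811] 13.2
```

View pics/side3.png

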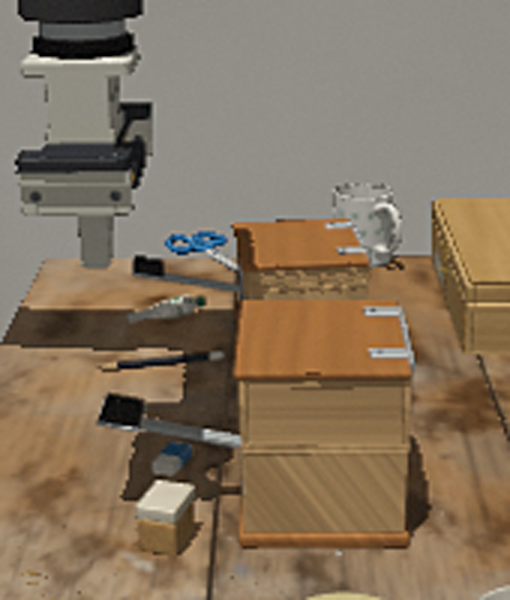

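View pics/top3.png

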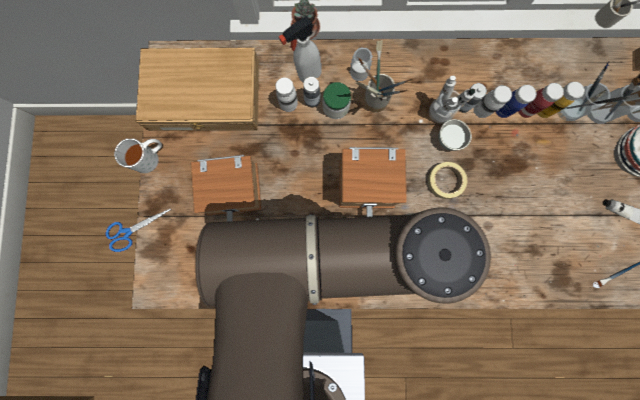

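Both lids lie shut: the tall lid spans (235..412, 300..382) in the side crop, as at the start. The eraser, cork, pencil and tube are where they were, and the gripper is clear of everything.

```bash
python3 -c "
from rig import *
print(hand_in())"
```

```text
the job is handed in; nothing more can be done
None
```

The job is handed in: I opened the taller box with its front lever, held the lid open, let it down gently and moved clear. `hand_in()` gave no verdict, so these results are my own readings.

- **Which box:** the taller one is the right-hand box at y ≈ -0.17. Its lid edge measured 0.149 m high, against 0.105 m for the other box.
- **Open:** with shut fingertips I pressed the pad to the firm stop and held it there for more than 2.4 s at about 23 N. A picture taken 3 mm of commanded travel short of the stop already showed the lid standing wide open.
- **Shut:** I raised the fingertips at about 20 mm/s or less, about 2.5 s for the whole lift. The upward force read about 2 N at every check, though readings at this level carry noise of a newton or so.
- **Last checks:** the side picture shows both lids shut and the eraser, cork block, pencil and tube where they were. The top picture shows the tape in place. The force on the tool was near zero at 13.2 s.
- **Not confirmed:** I compared positions of the loose things by eye. A quick pixel comparison with the first side picture counted 1,668 changed pixels. I put that down to the arm's shadow but did not check further. The arm also hid the small things from the top camera in that last view.

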